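# Set a paint tube to settle in the tipping rack

## Robot

A 6-joint arm with a two-finger parallel gripper is mounted at the origin on a cart in front of the work surface, level with it; the furniture and walls round the work are solid. World frame = base frame: x ahead of the robot, y to its left, z up, the work surface at z = 0. Lengths are in mm, angles in rad, forces in N, time in s.
With the tool pointing down it reaches from about 275 to 825 mm from the base axis. Payload 4.9 kg.
Tool frame: the origin (TCP) lies midway between the tips of the shut fingers; the grasp point (between the pads) lies 19 mm behind it; z points along the fingers, x is the direction in which the jaws open and shut, and the axes are right-handed (so a half turn about z gives the same grasp; the last joint's range is limited). The gripper opens to 85 mm and grips with 20 to 120 N. Pads are 22 mm wide; open, the fingers measure 114 mm over their backs; the gripper's body (76 mm by 85 mm) begins 54 mm behind the grasp point. The pads swing forward as they close: fully open they stand 13 mm farther back than shut.
Start: joints at [-1.45, 0.326, -0.193, 1.052, 0, 1.437], TCP at [138.64, -532.257, 231.281] pointing down, gripper open.
Joint ranges: [-2.65, 2.65], [-0.97, 1.79], [-1.3, 1.35], [-1.93, 2.1], [-1.47, 1.37], [-3.14, 3.14]. Speed limits (rad/s): [2.57, 2.57, 3.14, 3.14, 3.14, 3.14].

## Interface

Orientations are given as a unit quaternion [w, x, y, z].
In Python, from workcell import r, eyes gives the robot as it stands. The module is installed in compiled form; this text tells all that it offers.
- The arm moves only by the tool servo_tool, never from a script. Its argument "commands" is one flat list of numbers, 7 for each row, row after row: the shift along the tool's x, y, z in cm, then the turn, a rotation vector about the tool's x, y, z in degrees, then the opening, from -1 (shut) to 1 (fully open), so that 0 is half open. A call has 1 to 20 rows; each row is the pose to reach, as a shift and turn from the pose measured when the call began, along the tool's axes at that moment; what a row does not reach only later rows make up. A row lasts 1/8 s, in which the tool goes at most 62.5 mm and 10.7 degrees, less where a joint would pass 70% of its speed; a pose out of reach is approached as far as the arm can. A call with a gripper value outside its range is refused whole. The fingers move at their own pace and stop on an object; "force" is the grip in N (left out, the last holds). Time passes only in rows, so rows that repeat a pose let the fingers close. It gives the time, the measured TCP pose, the force and the opening at its end, in the units of the state.
- r.sense(): the state, without advancing time (a new reading comes with each control period).
- eyes.camera(name): name is "side" or "top" or "wrist"; returns a dict with "image" (400x640x3 uint8, red, green, blue), "mtx" (3x3 intrinsics, pixels), "origin" and "attitude" of the camera in the world; the wrist camera has in their place "mount" (4x4, takes a point from camera to tool coordinates, whose origin is the TCP and whose axes are the tool frame's). Camera axes: x right, y down, z forward; pixel columns grow to the right and rows downward; lengths in mm; the calibration is good to about 2 mm. The wrist camera is an equidistant fisheye: a pixel r from the principal point sees the ray r / f radians off the axis. A picture is of the moment at which its call begins: read the wrist's pose just before it. There is no depth.
- r.finish_job(): hands the job in, once; it reports no verdict.
The state is a dict: "clock": time; "joint_positions": joint angles; "qd": joint speeds; "effort": joint torques, N m; "tcp_pos": TCP position; "ee_rot": TCP orientation; "force": force on the tool from outside, world axes, zero at the start; "ft_torque": the same for the moment, N m; "grip_width": opening from 0.0 (shut) to 1.0 (fully open).
Only numpy, scipy, OpenCV 4.12 (cv2) and the standard library are available. Lean on these libraries where they do the work, as an engineer would, in place of code of your own. Each camera call takes 0.05 s, during which the arm holds its last target.

## Task

Set the short paint tube to settle cap-down in the tipping rack: lay it between the two wooden beads of the level tray with its cap towards the hood but still clear of it, and let go. Then press the hood's plate down gently, only as hard as it takes for the sprung catch to snap over the tray's pin, so that the tube slides by itself, cap first, under the hood to the foot board and the tray stays tilted when you let go. Leave the other things where they are.

Things in the scene. Friction and masses are not known exactly. Their poses are not given: they have to be found in the camera images.
- tube_mid (a point): Centre of the short paint tube (metal, 118 mm long, 29 mm across its round body, 38 mm across its flat tail; the shortest tube on the table, 60 to 130 g), lying with this point 14.5 mm above the table. Its y axis runs along the tube towards the cap, z is up. Grasp it across the body, here.
- tube_cap (a point): Middle of the end face of the short tube's cap, 59 mm from tube_mid along the tube's +y and 13 mm above what it lies on.
- tray_bed (a point): Point on the wooden tray's floor midway between two half-round beads (5 mm high, 45 mm free between): the tube's middle goes over it. 102 mm above the table when level; moves with the tray. z square to the floor, x to the tray's head, so the hooded foot is at -x: hood mouth at x = -82 mm, foot board at -122 mm, head strip (12 mm high) at +77 mm. Tray 92 mm wide, hood 41 mm high.
- tray_press (a point): Place to press: on the flat aluminium plate that roofs the hood and juts past the foot; 74 mm wide (y), 18 mm on to its free edge (-x), 62 mm back to the hood mouth. 143 mm above the table when level; moves with the tray, axes as tray_bed. Comes down 50 to 85 mm on an arc about the axle (122 mm towards the head, 53 mm lower), swinging outwards about 10 mm.
- tray (a joint): Tilt in rad: 0 level (held by a return spring), growing as the foot end goes down. Pressing takes 2 to 3 N, up to 7 N as the pin passes the catch; then a rubber bumper stops it (10 N per mm); the light axle is not made for over 15 N. The catch snaps between 0.41 and 0.64: screw-adjusted, setting not reported. Let go unlatched, the tray springs back; latched, it stays. The tube slides from 0.25 to 0.4 on.
- rack: The fixed tipping rack: plywood base 226 x 154 mm on the table, origin under the tray's axle, which is 90 mm up between wooden cheeks at y = +-55 mm; x to the tray's head, -x to its foot. At x = -90 mm, y = +60 to +103 mm, up to 76 mm high, stands the steel catch, whose sprung brass bolt snaps over a pin in the tray's side.
- long_tube: Bystander: the longer, fatter paint tube (183 mm long, 55 mm wide, 41 mm high), origin in the middle of its underside, cap towards its +y.
- jar: Bystander: open glass jar, 62 mm across, 74 mm high, origin in the middle of its underside.
- drier: Bystander: small amber bottle, 31 mm across, 74 mm high, origin in the middle of its underside.

How it is judged:
By the outcome, as a careful person would: the job done as asked, in the order asked, and still so for the second after the job is handed in, with the robot touching nothing.
It also fails if it takes over 54 s, if anything falls off the work surface, if the arm or the gripper's body presses on something with over 40 N, if the wrist force passes 120 N, or if a joint passes its speed limit or range.

## Working session

There is one attempt and no reset: what is moved stays moved. The work goes in short steps, Python scripts to look and compute and a tool call to move; the robot and the scene stay as the last step left them, time stands still between calls to the robot, and variables do not carry over. Pictures are saved under pics/ and viewed, and the job is handed in when it is done.

Besides the shell and the picture viewer there is one more tool, called after "Emit:" as a command line: name --argument value ..., lists and objects as JSON in quotes. servo_tool: Moves the arm, as the interface text tells. Its arguments: {"type":"object","properties":{"commands":{"type":"array","items":{"type":"number"}},"force":{"type":"number"}},"required":["commands"]}

```bash
mkdir -p pics; cat > h.py <<'E'
import numpy as np, cv2
from scipy.spatial.transform import Rotation as R
from workcell import r, eyes
def rot(q): return R.from_quat([q[1],q[2],q[3],q[0]]).as_matrix()
def save(n,img): cv2.imwrite('pics/'+n+'.png',img[:,:,::-1])
E
python3 - <<'E'
from h import *
print(r.sense())
for n in ['side','top','wrist']:
    c=eyes.camera(n); save(n+'0',c['image']); print(n,{k:v for k,v in c.items() if k!='image'})
    np.save('pics/'+n+'0.npy',c,allow_pickle=True)
E
```

```text
{'clock': 0.0, 'joint_positions': array([-1.45016758e+00,  3.26955551e-01, -1.93587825e-01,  1.05197532e+00,
        2.94422834e-06,  1.43661633e+00]), 'qd': array([-1.83792782e-03,  9.04924092e-05,  7.87387416e-04,  1.69353063e-03,
       -8.58544942e-04,  4.63942124e-05]), 'effort': array([ 1.16023755e-03, -4.43399835e+01,  2.62438953e+01,  1.53660245e-02,
       -3.46265479e-04, -4.57839761e-06]), 'tcp_pos': array([ 138.58605904, -531.66024782,  230.49396939]), 'ee_rot': array([-6.14094469e-04,  7.91220386e-01, -6.11530505e-01, -6.03760681e-04]), 'force': array([-0.0186388 , -0.11128476,  0.22600174]), 'ft_torque': array([ 0.04658314, -0.00681814, -0.03642452]), 'grip_width': 1.0008597231568837}
side {'mtx': array([[399.45479228,   0.        , 321.27269329],
       [  0.        , 399.45479228, 198.45884384],
       [  0.        ,   0.        ,   1.        ]]), 'origin': array([897.99597865, 377.32901473, 555.26657449]), 'attitude': array([-0.13956675,  0.2621531 ,  0.83430802, -0.46446421])}
top {'mtx': array([[408.23621636,   0.        , 320.91412163],
       [  0.        , 408.23621636, 203.85471572],
       [  0.        ,   0.        ,   1.        ]]), 'origin': array([ 297.23572373, -199.42212615,  958.9844015 ]), 'attitude': array([ 0.07625766, -0.68163444,  0.72286477, -0.0838199 ])}
wrist {'mtx': array([[309.70691629,   0.        , 317.12389996],
       [  0.        , 309.70691629, 202.7682988 ],
       [  0.        ,   0.        ,   1.        ]]), 'mount': array([[ 9.99996005e-01, -3.73291230e-04, -2.80177692e-03,
         6.49492153e-01],
       [ 1.22438422e-03,  9.50622895e-01,  3.10345957e-01,
        -7.90359018e+01],
       [ 2.54758387e-03, -3.10348148e-01,  9.50619554e-01,
        -1.42160652e+02],
       [ 0.00000000e+00,  0.00000000e+00,  0.00000000e+00,
         1.00000000e+00]])}
```

View pics/side0.png

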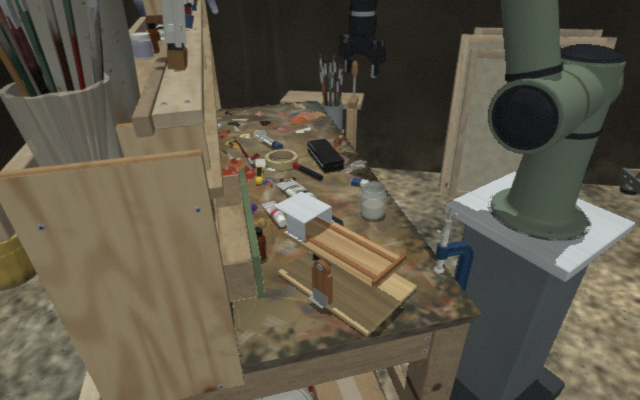

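View pics/top0.png

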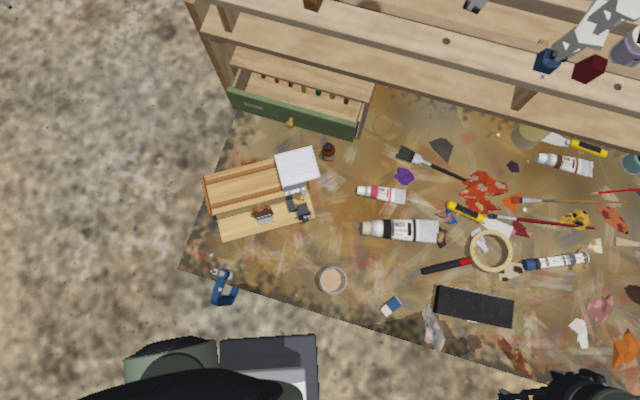

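View pics/wrist0.png

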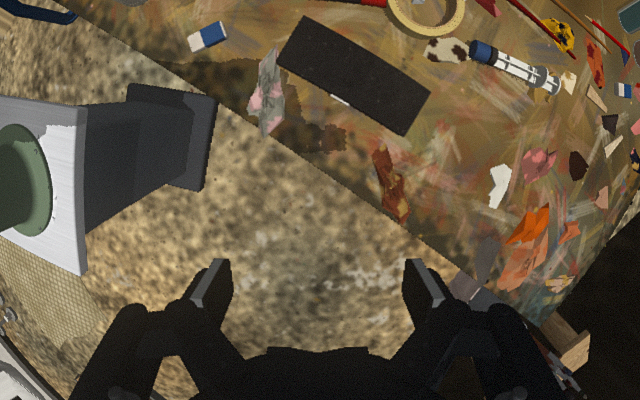

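```bash
cat >> h.py <<'E'
def topw(c,uv,z):
    """pinhole rays to plane z"""
    uv=np.atleast_2d(np.array(uv,float)); k=c['mtx']
    d=np.c_[(uv[:,0]-k[0,2])/k[0,0],(uv[:,1]-k[1,2])/k[1,1],np.ones(len(uv))]@rot(c['attitude']).T
    o=c['origin']; return o+d*((z-o[2])/d[:,2])[:,None]
E
python3 - <<'E'
from h import *
c=np.load('pics/top0.npy',allow_pickle=True).item()
im=c['image'][130:260,190:450]; save('crop',cv2.resize(im,None,fx=3,fy=3,interpolation=cv2.INTER_CUBIC))
im=c['image'][140:275,450:640]; save('crop2',cv2.resize(im,None,fx=3,fy=3,interpolation=cv2.INTER_CUBIC))
c=np.load('pics/side0.npy',allow_pickle=True).item()
im=c['image'][170:340,230:430]; save('crop3',cv2.resize(im,None,fx=3.5,fy=3.5,interpolation=cv2.INTER_CUBIC))
E
```

```text
(no output)
```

View pics/crop.png

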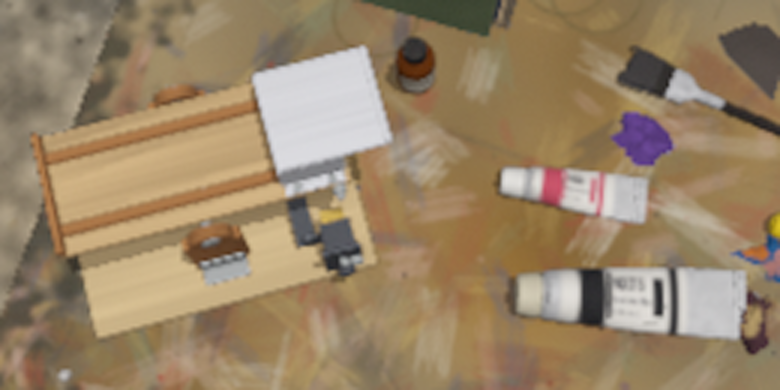

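View pics/crop2.png

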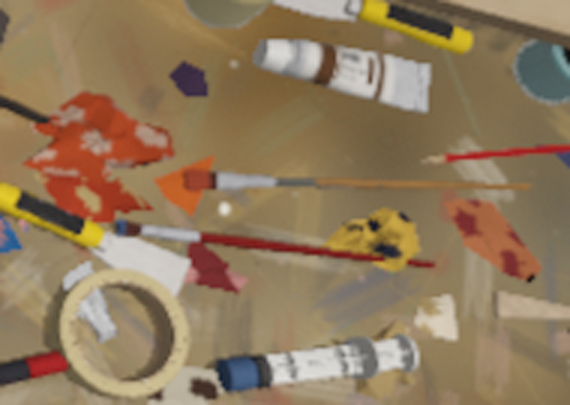

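View pics/crop3.png

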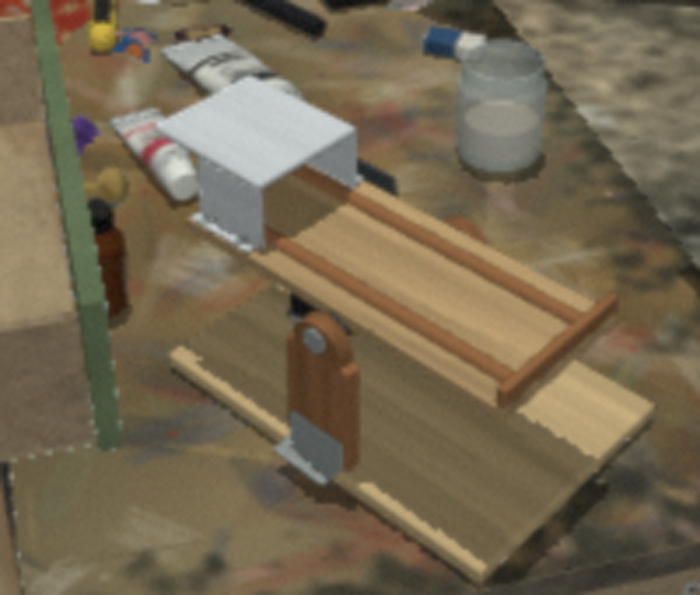

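```bash
python3 - <<'E'
from h import *
c=np.load('pics/top0.npy',allow_pickle=True).item()
f=lambda p:np.array(p)/3+[190-1/3,130-1/3]
def show(n,p,z): 
    w=topw(c,f(p),z); print(n,w[:,:2].round(1).tolist()); return w
t=show('tube cap, tail mids, sides',[(500,182),(647,200)],13); print(np.linalg.norm(t[0]-t[1]))
show('tube tail corners',[(649,178),(645,222)],8)
show('long',[(510,294),(745,303)],20)
h=show('plate',[(252,72),(365,45),(392,140),(273,172)],143)
print(np.linalg.norm(h-np.roll(h,-1,0),axis=1))
s=show('strip',[(33,135),(60,253)],114)
show('beads mouth',[(258,104),(272,178)],107)
show('catch',[(340,235),(300,220)],76)
show('drier',[(415,50)],74); show('jar',[((332-190)*3,(280-130)*3)],74)
show('base',[(98,338),(376,262)],8)
# colour mask for tube
im=c['image'][175:215,345:415].astype(int)
hs=cv2.cvtColor(c['image'],cv2.COLOR_RGB2HSV)
m=np.zeros(hs.shape[:2],np.uint8)
sub=hs[180:208,352:410]
m[180:208,352:410]=(((sub[...,1]<70)&(sub[...,2]>120))|((sub[...,0]>160)&(sub[...,1]>80)))*255
n,l,st,ce=cv2.connectedComponentsWithStats(m); i=1+st[1:,4].argmax(); print(st[i],ce[i])
p=np.argwhere(l==i)[:,::-1].astype(float); print(cv2.minAreaRect(p.astype(np.float32)))
print(topw(c,cv2.boxPoints(cv2.minAreaRect(p.astype(np.float32))),14).round(1))
E
```

```text
tube cap, tail mids, sides [[543.5, -302.9], [521.9, -418.7]]
117.81197743147965
tube tail corners [[541.2, -423.4], [505.2, -416.4]]
long [[451.5, -302.8], [433.8, -484.4]]
plate [[599.6, -120.7], [615.2, -201.2], [544.1, -216.1], [525.9, -132.8]]
[81.93241858 72.61191959 85.31264289 74.69800251]
strip [[571.6, 40.8], [483.7, 21.3]]
beads mouth [[588.0, -120.8], [531.5, -129.0]]
catch [[493.6, -174.9], [506.7, -145.9]]
drier [[635.8, -239.4]]
jar [[334.1, -228.2]]
base [[437.6, 19.3], [485.2, -200.3]]
[357 185  50  23 670] [383.79402985 193.72835821]
((381.0773620605469, 196.0303955078125), (49.14250946044922, 20.655622482299805), 3.012787342071533)
[[ 507.2 -299.1   14. ]
 [ 557.8 -305.7   14. ]
 [ 544.5 -422.9   14. ]
 [ 494.2 -414.9   14. ]]
```

```bash
cat >> h.py <<'E'
def cmd(p,yaw):
    """tool-frame shift (cm) and rotvec (deg) to world TCP p, tool down, tool x at world yaw deg"""
    s=r.sense(); M=rot(s['ee_rot']); d=M.T@(np.array(p)-s['tcp_pos'])/10
    a=np.radians(yaw); X=np.array([np.cos(a),np.sin(a),0]); Z=np.array([0,0,-1.]); T=np.c_[X,np.cross(Z,X),Z]
    w=np.degrees(R.from_matrix(M.T@T).as_rotvec())
    print('shift',d.round(2),'turn',w.round(1),'clk',s['clock'],'tcp',s['tcp_pos'].round(1),'F',s['force'].round(1),'w',round(s['grip_width'],3))
def wpix(c,s,uv,z):
    """fisheye pixels to plane z"""
    uv=np.atleast_2d(np.array(uv,float)); k=c['mtx']; e=(uv-k[:2,2])/k[0,0]; t=np.linalg.norm(e,axis=1)+1e-9
    d=np.c_[e/t[:,None]*np.sin(t)[:,None],np.cos(t)]
    M=rot(s['ee_rot']); m=c['mount']; o=s['tcp_pos']+M@m[:3,3]; d=d@(M@m[:3,:3]).T
    return o+d*((z-o[2])/d[:,2])[:,None]
E
python3 -c "
from h import *
cmd([532.7,-360.8,110],-10.6)"
```

```text
shift [ -6.6  -42.45  12.08] turn [ -0.1   0.1 -64.8] clk 0.15 tcp [ 138.6 -531.8  230.7] F [-0.1 -0.3 -0.3] w 0.998
```

Emit:
servo_tool --commands '[-6.6,-42.4,12,0,0,-64.8,0.4,-6.6,-42.4,12,0,0,-64.8,0.4,-6.6,-42.4,12,0,0,-64.8,0.4,-6.6,-42.4,12,0,0,-64.8,0.4,-6.6,-42.4,12,0,0,-64.8,0.4,-6.6,-42.4,12,0,0,-64.8,0.4,-6.6,-42.4,12,0,0,-64.8,0.4,-6.6,-42.4,12,0,0,-64.8,0.4,-6.6,-42.4,12,0,0,-64.8,0.4,-6.6,-42.4,12,0,0,-64.8,0.4,-6.6,-42.4,12,0,0,-64.8,0.4,-6.6,-42.4,12,0,0,-64.8,0.4]'

```text
clock: 1.65
tcp_pos: [531.6, -361.8, 111.4]
ee_rot: [-0.0, 0.996, -0.093, 0.0]
force: [0.3, 0.1, -0.2]
grip_width: 0.705
```

```bash
python3 - <<'E'
from h import *
s=r.sense(); c=eyes.camera('wrist'); save('w1',c['image']); np.save('pics/w1.npy',(c,s),allow_pickle=True)
print(s['joint_positions'].round(2))
cmd([532.7,-360.8,110],-10.6)
E
```

```text
[-0.71  0.59 -0.09  0.89  0.    1.04]
shift [ 0.08 -0.1   0.13] turn [-0.1 -0.  -0.1] clk 1.7 tcp [ 531.7 -361.6  111.3] F [0.4 0.7 0.3] w 0.698
```

View pics/w1.png

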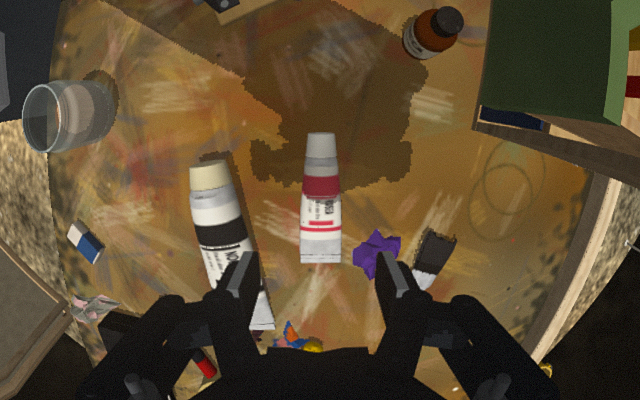

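```bash
python3 - <<'E'
from h import *
c,s=np.load('pics/w1.npy',allow_pickle=True)
k=wpix(c,s,[(320.5,133),(321,262)],13); t=wpix(c,s,[(321,262)],8)
w=wpix(c,s,[(303,185),(342,185)],14.5)
print(k.round(1),t.round(1),w.round(1),np.linalg.norm(w[0]-w[1]))
d=k[0]-t[0]; print(np.linalg.norm(d),np.degrees(np.arctan2(d[1],d[0])), 0.5*(k[0]+t[0]))
l=wpix(c,s,[(208,160),(262,330)],10);print('long',l.round(1))
l=wpix(c,s,[(250,250)],10);print('long side',l.round(1))
E
```

```text
[[ 544.3 -305.6   13. ]
 [ 524.3 -415.3   13. ]] [[ 523.8 -418.     8. ]] [[ 523.  -343.6   14.5]
 [ 553.6 -349.3   14.5]] 31.153285321814217
114.4561474758013 79.67051099937416 [ 534.08744072 -361.79707668   10.5       ]
long [[ 449.  -308.2   10. ]
 [ 449.2 -486.9   10. ]]
long side [[ 463.9 -394.    10. ]]
```

```bash
python3 -c "
from h import *
cmd([534,-361.2,6.5],-10.4)"
```

```text
shift [ 0.22 -0.07 10.48] turn [-0.1 -0.  -0.3] clk 1.7 tcp [ 531.7 -361.6  111.3] F [0.4 0.7 0.3] w 0.698
```

Emit:
servo_tool --commands '[0.2,0,4,0,0,0,0.2,0.2,0,8,0,0,0,0.2,0.2,0,10.4,0,0,0,0.2,0.2,0,10.5,0,0,0,0.2,0.2,0,10.5,0,0,0,0.2,0.2,0,10.5,0,0,0,-1,0.2,0,10.5,0,0,0,-1,0.2,0,10.5,0,0,0,-1,0.2,0,10.5,0,0,0,-1,0.2,0,10.5,0,0,0,-1,0.2,0,10.5,0,0,0,-1,0.2,0,10.5,0,0,0,-1]' --force 25

```text
clock: 3.2
tcp_pos: [534.8, -362.8, 8.2]
ee_rot: [0.001, 0.996, -0.093, 0.001]
force: [-0.4, 0.4, 6.9]
grip_width: 0.357
```

```bash
python3 - <<'E'
from h import *
cmd([545,-48.5,190],-167.7)
s=r.sense(); c=eyes.camera('wrist'); save('w2',c['image'])
c=eyes.camera('side'); save('s2',cv2.resize(c['image'][150:300,230:400],None,fx=3,fy=3))
E
```

```text
shift [ -4.77 -31.07 -18.22] turn [-2.00e-01 -1.00e-01  1.57e+02] clk 3.2 tcp [ 534.8 -362.8    8.2] F [-0.4  0.4  6.9] w 0.357
```

View pics/w2.png

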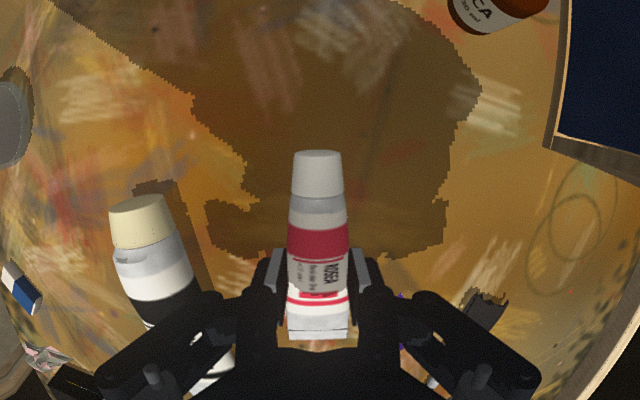

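View pics/s2.png

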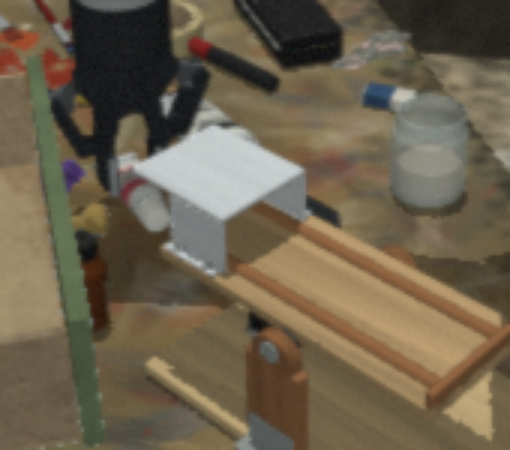

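Emit:
servo_tool --commands '[0,0,-3,0,0,0,-1,0,0,-8,0,0,0,-1,0,-1,-13,0,0,-10,-1,0,-2,-18,0,0,-20,-1,0,-4,-18.2,0,0,-30,-1,0,-6,-18.2,0,0,-40,-1,0,-8,-18.2,0,0,-50,-1,0,-10,-18.2,0,0,-60,-1,0,-12,-18.2,0,0,-70,-1,0,-14,-18.2,0,0,-80,-1,0,-16,-18.2,0,0,-90,-1,0,-18,-18.2,0,0,-100,-1,0,-18,-18.2,0,0,-110,-1,0,-18,-18.2,0,0,-110,-1]'

```text
clock: 5.05
tcp_pos: [567.6, -185.4, 190.2]
ee_rot: [0.001, 0.648, 0.762, 0.0]
force: [0.2, 0.5, -0.3]
grip_width: 0.355
```

```bash
python3 - <<'E'
from h import *
print(r.sense()['joint_positions'].round(2))
cmd([545,-48.5,190],-167.7)
c=eyes.camera('side'); save('s3',c['image'][50:350,150:450].repeat(2,0).repeat(2,1))
E
```

```text
[-0.44  0.44 -0.13  1.   -0.   -0.6 ]
shift [13.87 -0.03 -0.  ] turn [  0.    0.2 -93.1] clk 5.05 tcp [ 567.6 -185.4  190.2] F [ 0.2  0.5 -0.3] w 0.355
```

View pics/s3.png

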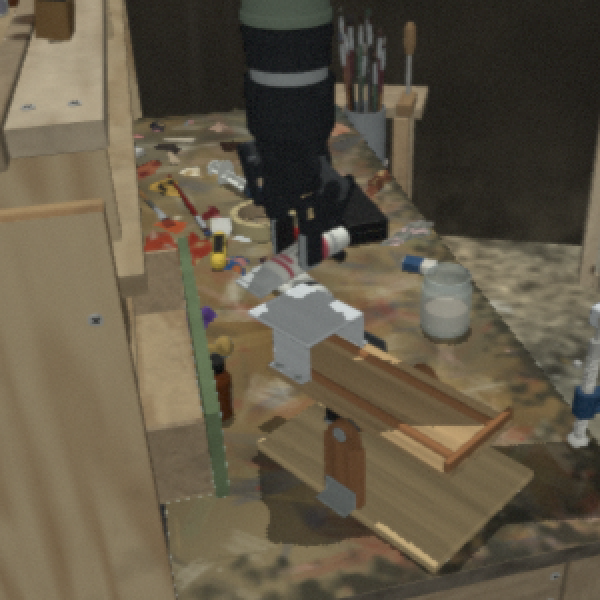

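Emit:
servo_tool --commands '[2,0,0,0,0,-10,-1,4,0,0,0,0,-20,-1,6,0,0,0,0,-30,-1,8,0,0,0,0,-40,-1,10,0,0,0,0,-50,-1,12,0,0,0,0,-60,-1,13.9,0,0,0,0,-70,-1,13.9,0,0,0,0,-80,-1,13.9,0,0,0,0,-90,-1,13.9,0,0,0,0,-93,-1,13.9,0,0,0,0,-93,-1,13.9,0,0,0,0,-93,-1]'

```text
clock: 6.6
tcp_pos: [545.4, -48.6, 190.0]
ee_rot: [0.001, -0.105, 0.994, -0.001]
force: [1.2, 0.6, -0.7]
grip_width: 0.356
```

```bash
python3 - <<'E'
from h import *
print(r.sense()['joint_positions'].round(2))
cmd([545,-48.5,190],-167.7)
s=r.sense();c=eyes.camera('wrist'); save('w4',c['image']); np.save('pics/w4.npy',(c,s),allow_pickle=True)
c=eyes.camera('top'); save('t4',cv2.resize(c['image'][110:270,190:390],None,fx=4,fy=3.5));np.save('pics/t4.npy',c,allow_pickle=True)
E
```

```text
[-0.22  0.35 -0.27  0.95 -0.   -2.  ]
shift [ 0.04  0.02 -0.  ] turn [-0.1  0.1 -0.3] clk 6.6 tcp [545.4 -48.6 190. ] F [ 1.2  0.6 -0.7] w 0.356
```

View pics/w4.png

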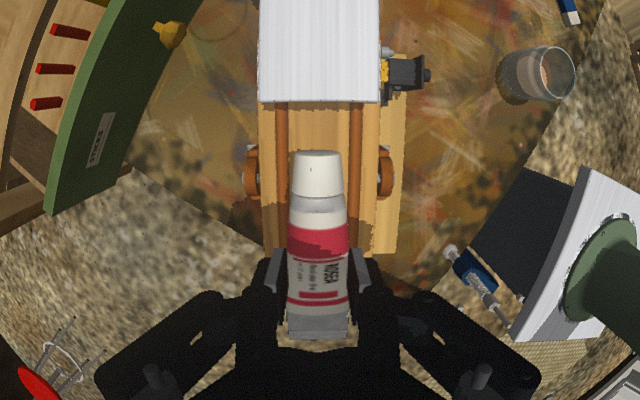

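View pics/t4.png

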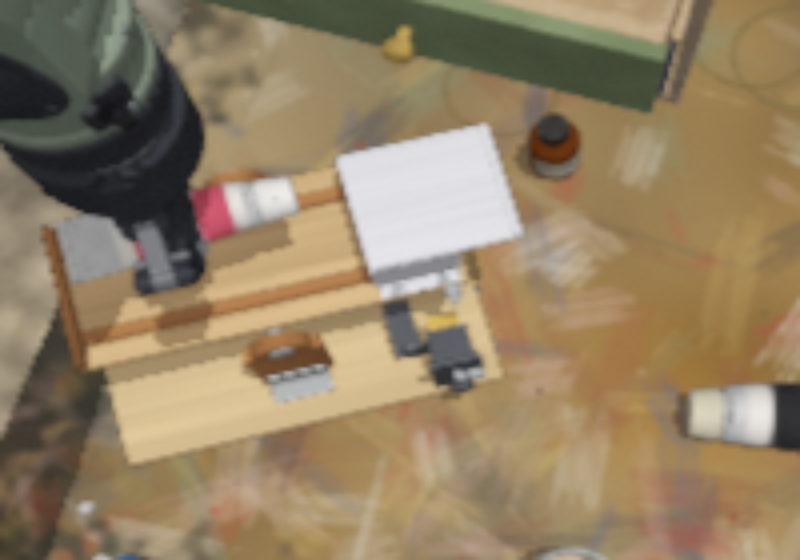

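```bash
python3 - <<'E'
from h import *
c,s=np.load('pics/w4.npy',allow_pickle=True)
B=np.array([545,-48.5]);u=np.array([np.cos(np.radians(102.3)),np.sin(np.radians(102.3))]);v=np.array([-u[1],u[0]])
def show(n,p,z):
    w=wpix(c,s,p,z); print(n,w[:,:2].round(1).tolist(),'tray xy',np.c_[(w[:,:2]-B)@u,(w[:,:2]-B)@v].round(1).tolist())
show('plate mouth',[(259,101),(381,101)],143)
show('bead inner@mouth',[(288,103),(350,103)],104)
show('bead inner near',[(287,150),(349,150),(349,230)],104)
show('bead outer',[(274,120),(364,120)],103)
show('tray edges',[(262,200),(380,200),(258,120),(381,120)],102)
show('cap',[(319,152)],s['tcp_pos'][2]-8.2+26)
show('cap',[(319,152)],s['tcp_pos'][2]-8.2+13)
E
```

```text
plate mouth [[596.8, -122.6], [524.3, -138.2]] tray xy [[-83.5, -34.8], [-83.2, 39.3]]
bead inner@mouth [[582.7, -124.1], [538.7, -133.5]] tray xy [[-81.9, -20.8], [-81.7, 24.3]]
bead inner near [[576.7, -89.6], [531.6, -99.2], [516.4, -36.7]] tray xy [[-46.9, -22.2], [-46.7, 23.9], [17.6, 25.4]]
bead outer [[590.6, -109.8], [525.7, -123.6]] tray xy [[-69.6, -31.5], [-69.2, 34.9]]
tray edges [[589.1, -46.4], [497.9, -65.8], [602.6, -107.5], [513.0, -126.7]] tray xy [[-7.4, -43.5], [-6.9, 49.7], [-69.9, -43.7], [-69.5, 47.9]]
cap [[556.8, -108.5]] tray xy [[-61.1, 1.2]]
cap [[556.3, -106.5]] tray xy [[-59.1, 1.3]]
```

Emit:
servo_tool --commands '[0.1,0,3,0,0,-0.3,-1,0.1,0,6,0,0,-0.3,-1,0.1,0,7.3,0,0,-0.3,-1,0.1,0,7.7,0,0,-0.3,-1,0.1,0,7.9,0,0,-0.3,-1,0.1,0,7.9,0,0,-0.3,-1,0.1,0,7.9,0,0,-0.3,-1]'

```text
clock: 7.58
tcp_pos: [545.2, -49.0, 111.7]
ee_rot: [0.002, -0.108, 0.994, -0.001]
force: [-0.2, -0.8, -1.4]
grip_width: 0.36
```

```bash
python3 - <<'E'
from h import *
cmd([544,-48.7,111],-167.7)
c=eyes.camera('side'); save('s5',cv2.resize(c['image'][180:310,260:430],None,fx=4,fy=4,interpolation=cv2.INTER_CUBIC))
s=r.sense();c=eyes.camera('wrist'); save('w5',c['image'])
E
```

```text
shift [0.11 0.05 0.07] turn [-0.1  0.2  0.1] clk 7.575 tcp [545.2 -49.  111.7] F [-0.2 -0.8 -1.4] w 0.36
```

View pics/s5.png

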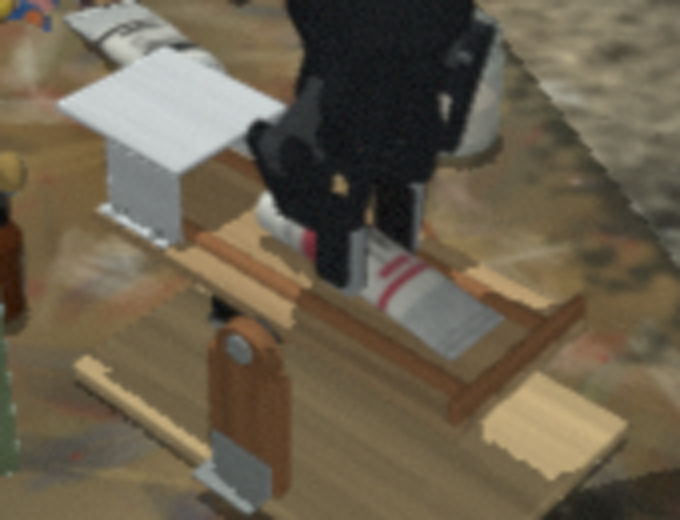

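View pics/w5.png

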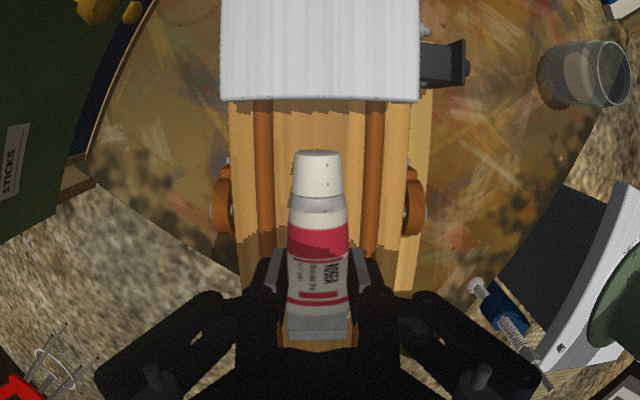

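Emit:
servo_tool --commands '[0,0,0.1,0,0,0,-1,0,0,0.15,0,0,0,-1,0,0,0.15,0,0,0,-1,0,0,0.15,0,0,0,-0.15,0,0,0.15,0,0,0,0,0,0,0.15,0,0,0,0.1,0,0,0.15,0,0,0,0.1,0,0,-1,0,0,0,0.1,0,0,-4,0,0,0,0.1,0,0,-9,0,0,0,0.1,0,0,-11,0,0,0,0.1,0,0,-11,0,0,0,0.1]'

```text
clock: 9.18
tcp_pos: [546.0, -49.0, 223.9]
ee_rot: [0.004, -0.108, 0.994, -0.002]
force: [-0.9, -0.8, -0.0]
grip_width: 0.551
```

```bash
python3 - <<'E'
from h import *
cmd([577,-189.5,220],-167.7)
c=eyes.camera('side'); save('s6',cv2.resize(c['image'][180:310,260:430],None,fx=4,fy=4,interpolation=cv2.INTER_CUBIC))
s=r.sense();c=eyes.camera('wrist'); save('w6',c['image'])
E
```

```text
shift [-1.000e-02 -1.438e+01  4.500e-01] turn [-0.2  0.4  0.1] clk 9.175 tcp [546.  -49.  223.9] F [-0.9 -0.8 -0. ] w 0.551
```

View pics/s6.png

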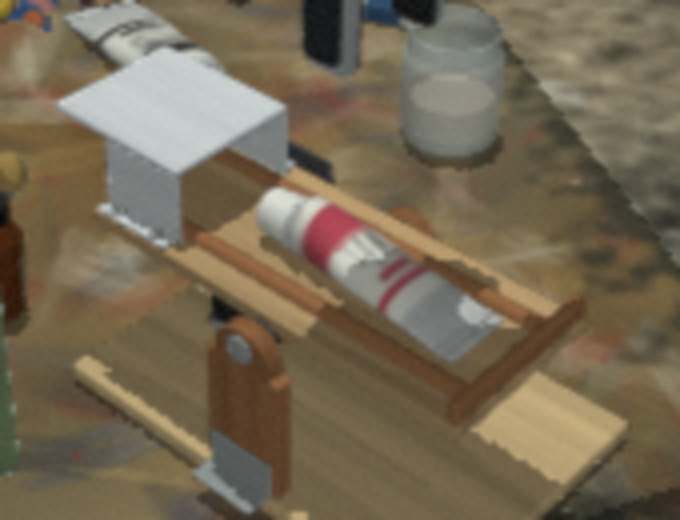

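View pics/w6.png

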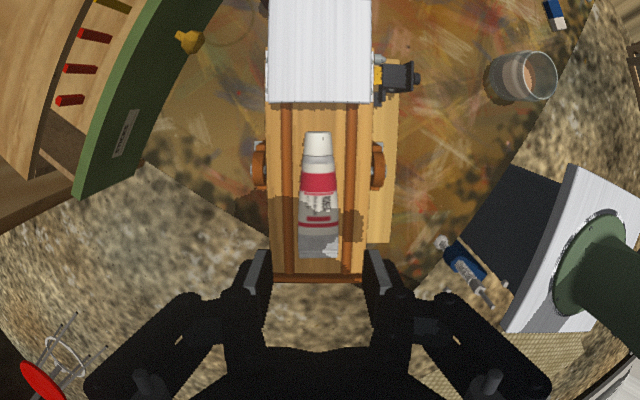

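Emit:
servo_tool --commands '[0.1,-5,-1,0,0,0,-1,0.1,-10,-1,0,0,0,-1,0.1,-14.4,0,0,0,0,-1,0.1,-14.4,4,0,0,0,-1,0.1,-14.4,6.5,0,0,0,-1,0.1,-14.4,7,0,0,0,-1,0.1,-14.4,7,0,0,0,-1]'

```text
clock: 10.15
tcp_pos: [574.1, -189.4, 150.9]
ee_rot: [0.001, -0.108, 0.994, -0.001]
force: [-0.3, 0.2, 0.8]
grip_width: 0.002
```

```bash
python3 - <<'E'
from h import *
print(r.sense()['joint_positions'].round(2))
cmd([574.8,-190,143],-167.7)
c=eyes.camera('side'); save('s7',cv2.resize(c['image'][150:310,240:430],None,fx=4,fy=3.7,interpolation=cv2.INTER_CUBIC))
c=eyes.camera('top'); save('t7',cv2.resize(c['image'][110:260,190:380],None,fx=4,fy=4,interpolation=cv2.INTER_CUBIC))
E
```

```text
[-0.44  0.49 -0.16  0.92  0.   -2.23]
shift [-0.05 -0.08  0.79] turn [-0.1  0.1  0.1] clk 10.15 tcp [ 574.1 -189.4  150.9] F [-0.3  0.2  0.8] w 0.002
```

View pics/s7.png

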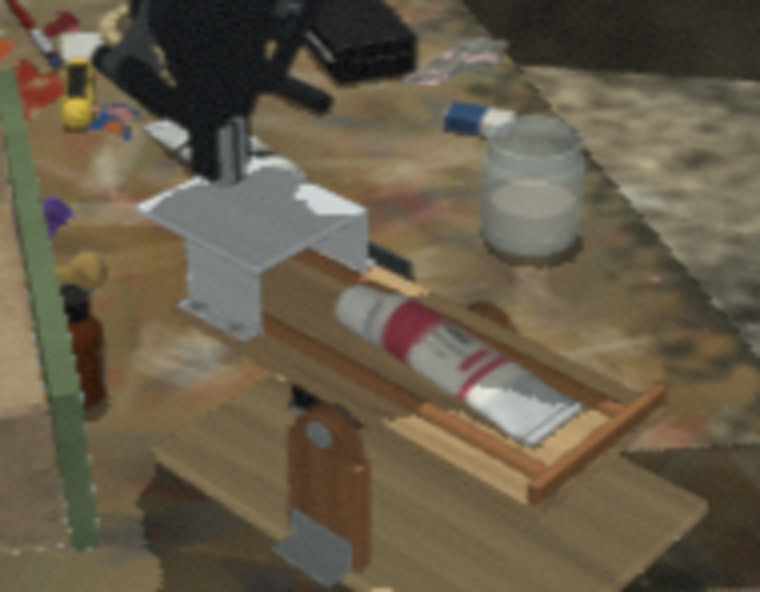

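View pics/t7.png

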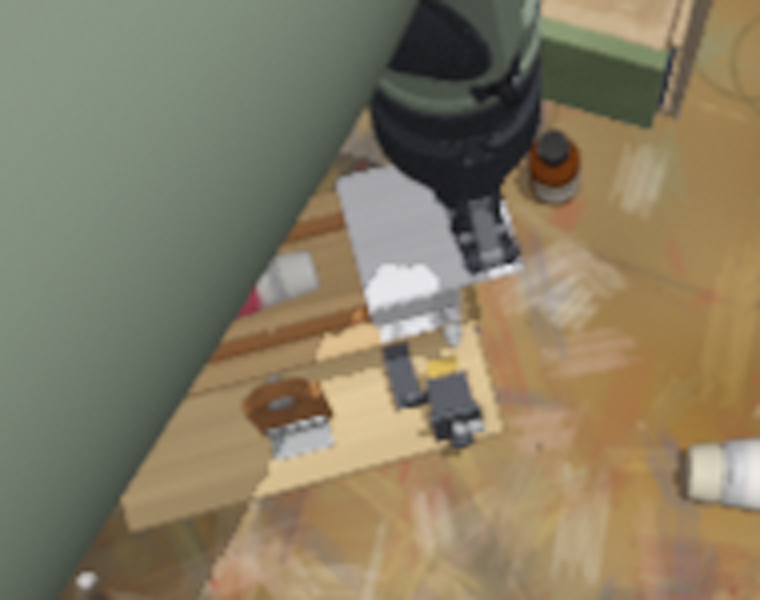

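Emit:
servo_tool --commands '[0,0,0.5,0,0,0,-1,0,0,0.8,0,0,0,-1,0,-0.1,1.2,0,0,0,-1,0,-0.2,1.6,0,0,0,-1,0,-0.3,2,0,0,0,-1,0,-0.4,2.4,0,0,0,-1,0,-0.5,2.8,0,0,0,-1,0,-0.6,3.2,0,0,0,-1,0,-0.6,3.2,0,0,0,-1]'

```text
clock: 11.38
tcp_pos: [576.2, -195.5, 119.9]
ee_rot: [0.002, -0.108, 0.994, -0.001]
force: [1.1, -0.9, 1.1]
grip_width: -0.0
```

Emit:
servo_tool --commands '[0,-0.1,0.4,0,0,0,-1,0,-0.2,0.8,0,0,0,-1,0,-0.3,1.2,0,0,0,-1,0,-0.4,1.6,0,0,0,-1,0,-0.4,1.7,0,0,0,-1,0,-0.4,1.7,0,0,0,-1]'

```text
clock: 12.12
tcp_pos: [577.0, -199.4, 102.8]
ee_rot: [0.002, -0.108, 0.994, -0.001]
force: [-0.4, -0.2, 1.6]
grip_width: -0.003
```

```bash
python3 - <<'E'
from h import *
print(r.sense()['force'],r.sense()['tcp_pos'])
c=eyes.camera('side'); save('s8',cv2.resize(c['image'][150:310,240:430],None,fx=4,fy=3.7,interpolation=cv2.INTER_CUBIC))
s=r.sense();c=eyes.camera('wrist'); save('w8',c['image'])
E
```

```text
[-0.40848874 -0.19879481  1.62353199] [ 577.01177305 -199.43257274  102.77603018]
```

View pics/s8.png

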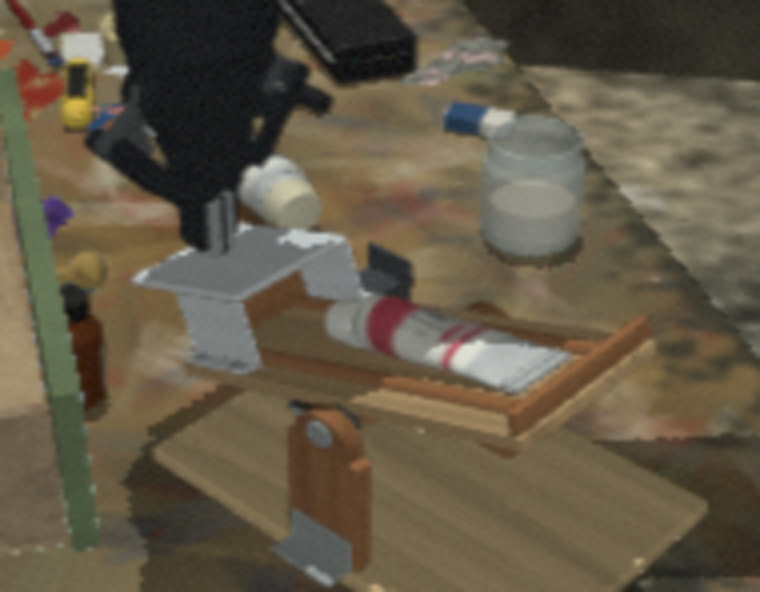

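View pics/w8.png

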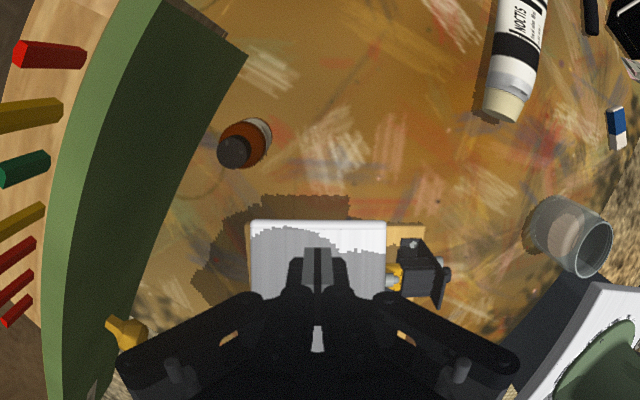

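Emit:
servo_tool --commands '[0,0,0.2,0,0,0,-1,0,0,0.4,0,0,0,-1,0,0,0.4,0,0,0,-1,0,0,0.4,0,0,0,-1]'

```text
clock: 12.72
tcp_pos: [577.2, -199.7, 99.0]
ee_rot: [0.002, -0.108, 0.994, -0.001]
force: [0.1, -1.8, 1.3]
grip_width: -0.004
```

Emit:
servo_tool --commands '[0,0,0.1,0,0,0,-1,0,0,0.2,0,0,0,-1,0,0,0.2,0,0,0,-1]'

```text
clock: 13.1
tcp_pos: [577.2, -199.8, 96.9]
ee_rot: [0.002, -0.108, 0.994, -0.001]
force: [-0.2, -2.8, 0.9]
grip_width: 0.001
```

Emit:
servo_tool --commands '[0,0,0.1,0,0,0,-1,0,0,0.2,0,0,0,-1,0,0,0.2,0,0,0,-1]'

```text
clock: 13.48
tcp_pos: [577.2, -199.9, 94.8]
ee_rot: [0.002, -0.108, 0.994, -0.001]
force: [0.3, -2.0, 1.1]
grip_width: 0.001
```

Emit:
servo_tool --commands '[0,0,0.1,0,0,0,-1,0,0,0.2,0,0,0,-1,0,0,0.2,0,0,0,-1]'

```text
clock: 13.85
tcp_pos: [577.2, -199.7, 92.7]
ee_rot: [0.002, -0.108, 0.994, -0.001]
force: [-0.1, -1.4, 1.8]
grip_width: -0.002
```

```bash
python3 - <<'E'
from h import *
c=eyes.camera('side'); save('s9',cv2.resize(c['image'][150:310,240:430],None,fx=4,fy=3.7,interpolation=cv2.INTER_CUBIC))
E
```

```text
(no output)
```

View pics/s9.png

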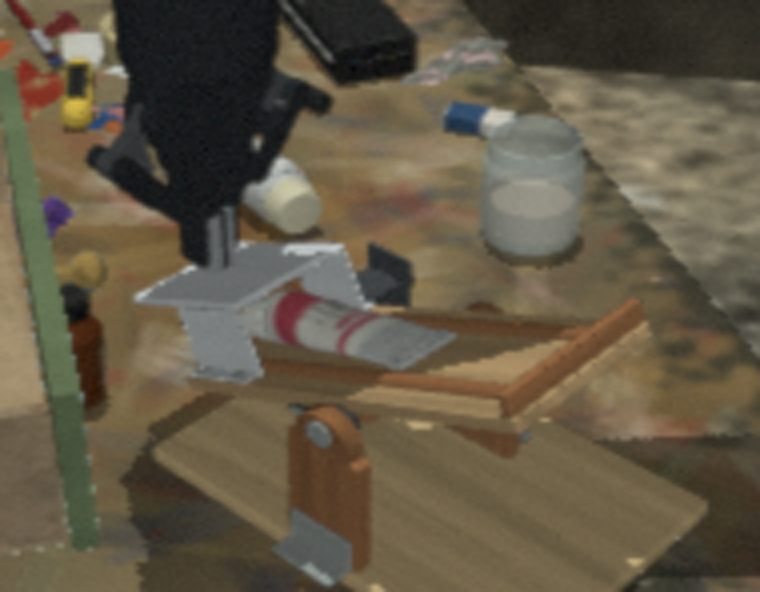

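Emit:
servo_tool --commands '[0,0,0.1,0,0,0,-1,0,0,0.2,0,0,0,-1,0,0,0.2,0,0,0,-1]'

```text
clock: 14.28
tcp_pos: [577.2, -199.7, 90.7]
ee_rot: [0.002, -0.108, 0.994, -0.001]
force: [0.2, -1.2, 0.4]
grip_width: -0.002
```

Emit:
servo_tool --commands '[0,0,0.1,0,0,0,-1,0,0,0.2,0,0,0,-1,0,0,0.2,0,0,0,-1]'

```text
clock: 14.65
tcp_pos: [577.2, -199.7, 88.5]
ee_rot: [0.002, -0.108, 0.994, -0.001]
force: [-0.2, -1.5, 0.4]
grip_width: -0.003
```

Emit:
servo_tool --commands '[0,0,0.1,0,0,0,-1,0,0,0.2,0,0,0,-1,0,0,0.2,0,0,0,-1]'

```text
clock: 15.02
tcp_pos: [577.2, -199.7, 86.4]
ee_rot: [0.002, -0.108, 0.994, -0.001]
force: [-0.4, -1.4, 1.2]
grip_width: 0.005
```

Emit:
servo_tool --commands '[0,0,0.1,0,0,0,-1,0,0,0.2,0,0,0,-1,0,0,0.2,0,0,0,-1]'

```text
clock: 15.4
tcp_pos: [577.2, -199.6, 84.2]
ee_rot: [0.002, -0.108, 0.994, -0.001]
force: [0.9, -0.5, 1.4]
grip_width: -0.0
```

Emit:
servo_tool --commands '[0,0,0.1,0,0,0,-1,0,0,0.2,0,0,0,-1,0,0,0.2,0,0,0,-1]'

```text
clock: 15.78
tcp_pos: [577.1, -199.5, 82.0]
ee_rot: [0.002, -0.108, 0.994, -0.001]
force: [0.3, -1.0, 0.7]
grip_width: 0.002
```

Emit:
servo_tool --commands '[0,0,0.1,0,0,0,-1,0,0,0.2,0,0,0,-1,0,0,0.2,0,0,0,-1]'

```text
clock: 16.15
tcp_pos: [577.1, -199.4, 79.7]
ee_rot: [0.002, -0.108, 0.994, -0.001]
force: [0.5, -1.3, 0.9]
grip_width: -0.0
```

```bash
python3 - <<'E'
from h import *
c=eyes.camera('side'); save('s10',cv2.resize(c['image'][150:310,240:430],None,fx=4,fy=3.7,interpolation=cv2.INTER_CUBIC))
c=eyes.camera('wrist'); save('w10',cv2.resize(c['image'][180:340,200:480],None,fx=2.8,fy=2.8,interpolation=cv2.INTER_CUBIC))
print(r.sense()['force'])
E
```

```text
[ 0.82414516 -0.22257335  0.70194641]
```

View pics/s10.png

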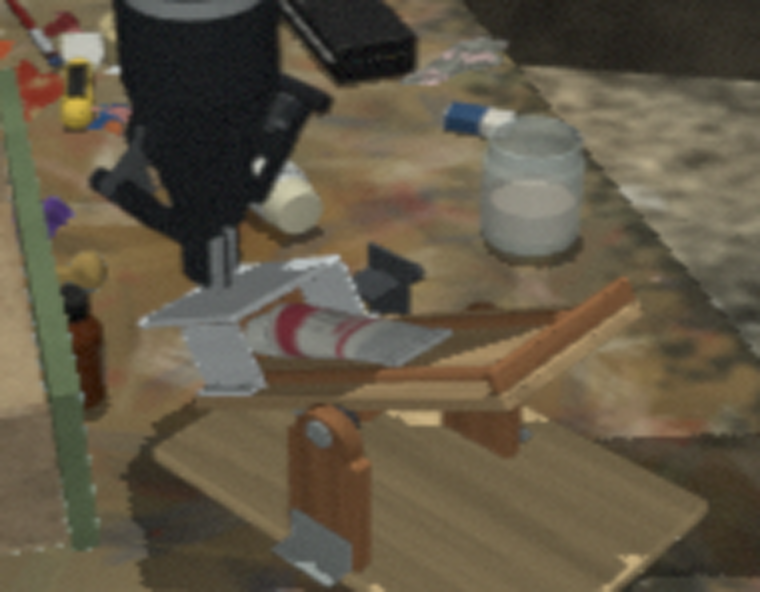

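View pics/w10.png

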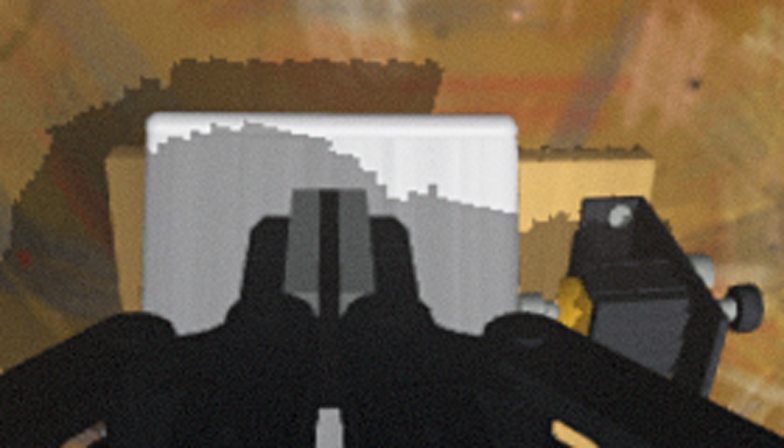

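Emit:
servo_tool --commands '[0,0,0.1,0,0,0,-1,0,0,0.2,0,0,0,-1,0,0,0.2,0,0,0,-1]'

```text
clock: 16.62
tcp_pos: [577.0, -199.2, 77.6]
ee_rot: [0.002, -0.108, 0.994, -0.001]
force: [0.7, -0.1, 1.3]
grip_width: 0.004
```

Emit:
servo_tool --commands '[0,0,0.1,0,0,0,-1,0,0,0.15,0,0,0,-1,0,0,0.15,0,0,0,-1]'

```text
clock: 17.0
tcp_pos: [577.0, -199.2, 76.0]
ee_rot: [0.001, -0.108, 0.994, -0.0]
force: [-0.4, -0.2, 1.1]
grip_width: 0.002
```

Emit:
servo_tool --commands '[0,0,0.1,0,0,0,-1,0,0,0.15,0,0,0,-1,0,0,0.15,0,0,0,-1]'

```text
clock: 17.38
tcp_pos: [576.8, -199.1, 74.3]
ee_rot: [0.001, -0.108, 0.994, -0.0]
force: [1.0, -0.0, -0.0]
grip_width: -0.005
```

Emit:
servo_tool --commands '[0,0,0.1,0,0,0,-1,0,0,0.15,0,0,0,-1,0,0,0.15,0,0,0,-1]'

```text
clock: 17.75
tcp_pos: [576.8, -199.1, 72.8]
ee_rot: [0.001, -0.108, 0.994, -0.0]
force: [-0.4, -1.4, 2.1]
grip_width: 0.0
```

Emit:
servo_tool --commands '[0,0,0.1,0,0,0,-1,0,0,0.15,0,0,0,-1,0,0,0.15,0,0,0,-1]'

```text
clock: 18.12
tcp_pos: [577.1, -199.5, 71.7]
ee_rot: [0.002, -0.108, 0.994, -0.001]
force: [-0.5, -0.7, 4.4]
grip_width: 0.001
```

```bash
python3 - <<'E'
from h import *
c=eyes.camera('side'); save('s11',cv2.resize(c['image'][150:310,240:430],None,fx=4,fy=3.7,interpolation=cv2.INTER_CUBIC))
c=eyes.camera('wrist'); save('w11',cv2.resize(c['image'][180:340,200:480],None,fx=2.8,fy=2.8,interpolation=cv2.INTER_CUBIC))
print(r.sense()['force'])
E
```

```text
[-0.21915345 -1.4527341   5.20073388]
```

View pics/s11.png

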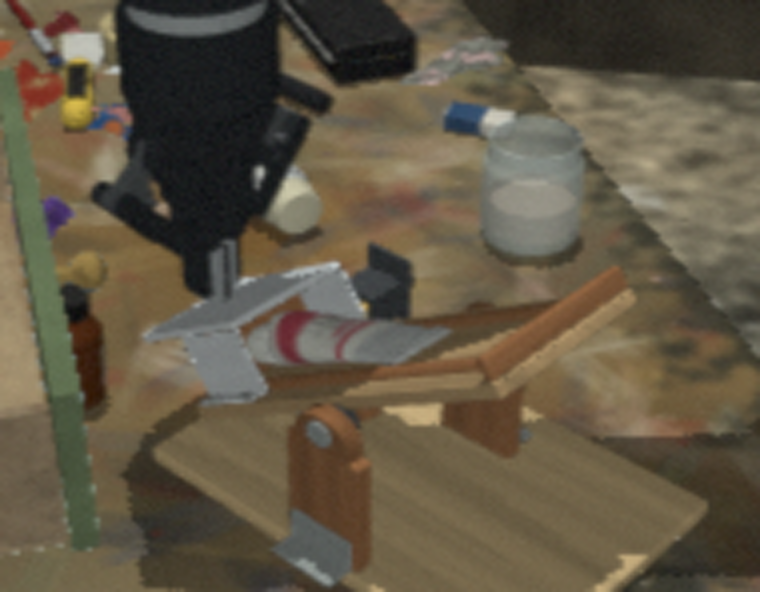

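View pics/w11.png

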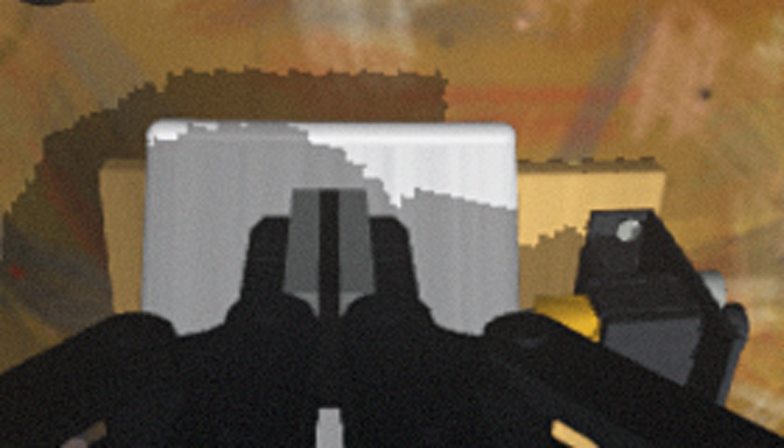

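Emit:
servo_tool --commands '[0,0,-0.2,0,0,0,-1,0,0,-0.4,0,0,0,-1,0,0,-0.6,0,0,0,-1,0,0,-0.6,0,0,0,-1]'

```text
clock: 18.73
tcp_pos: [577.0, -199.3, 77.6]
ee_rot: [0.001, -0.108, 0.994, -0.001]
force: [0.7, -0.2, -0.6]
grip_width: -0.002
```

```bash
python3 - <<'E'
from h import *
c=eyes.camera('side'); save('s12',cv2.resize(c['image'][150:310,240:430],None,fx=4,fy=3.7,interpolation=cv2.INTER_CUBIC))
c=eyes.camera('wrist'); save('w12',cv2.resize(c['image'][180:340,200:480],None,fx=2.8,fy=2.8,interpolation=cv2.INTER_CUBIC))
E
```

```text
(no output)
```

View pics/s12.png

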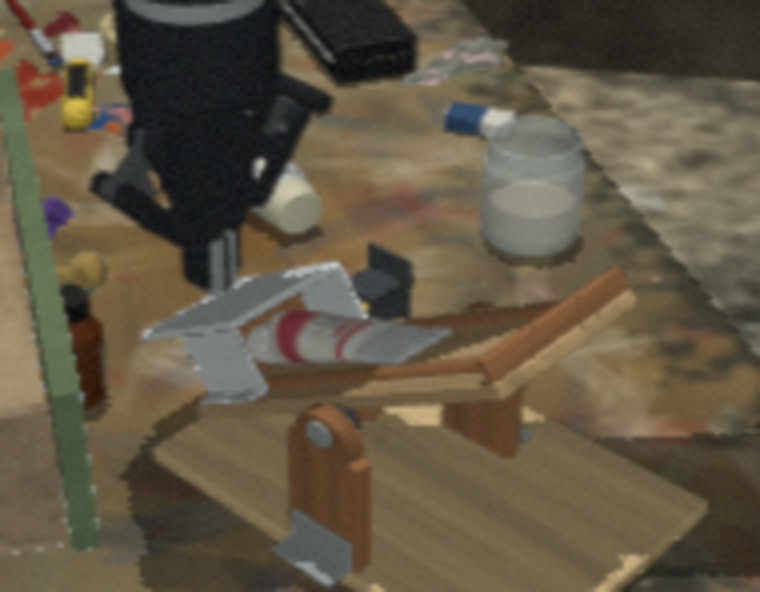

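View pics/w12.png

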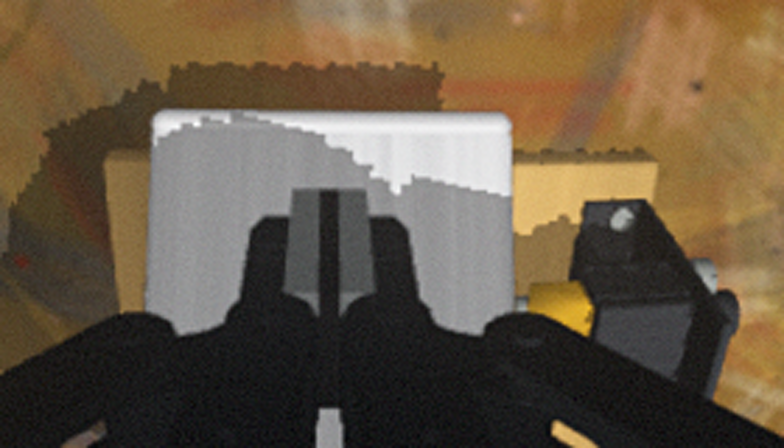

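Emit:
servo_tool --commands '[0,0,-1,0,0,0,-1,0,0,-4,0,0,0,-1,0,0,-9,0,0,0,-1,0,0,-14,0,0,0,-1,0,0,-16,0,0,0,-1,0,0,-16,0,0,0,-1,0,0,-16,0,0,0,-1,0,0,-16,0,0,0,-1,0,0,-16,0,0,0,-1,0,0,-16,0,0,0,-1,0,0,-16,0,0,0,-1,0,0,-16,0,0,0,-1]'

```text
clock: 20.32
tcp_pos: [576.5, -199.2, 237.5]
ee_rot: [0.001, -0.108, 0.994, -0.001]
force: [0.2, 0.3, -0.6]
grip_width: 0.001
```

```bash
python3 - <<'E'
from h import *
c=eyes.camera('side'); save('s13',cv2.resize(c['image'][150:310,240:430],None,fx=4,fy=3.7,interpolation=cv2.INTER_CUBIC))
c=eyes.camera('wrist'); save('w13',c['image'])
E
```

```text
(no output)
```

View pics/s13.png

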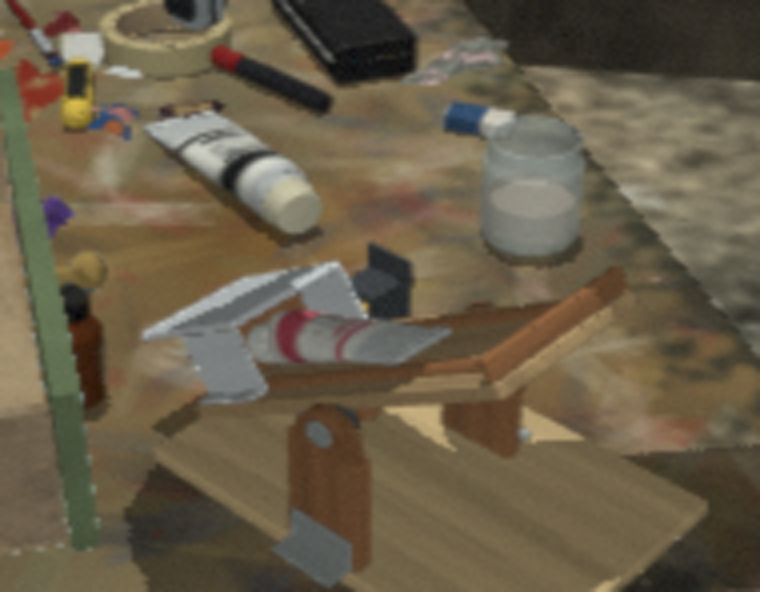

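View pics/w13.png

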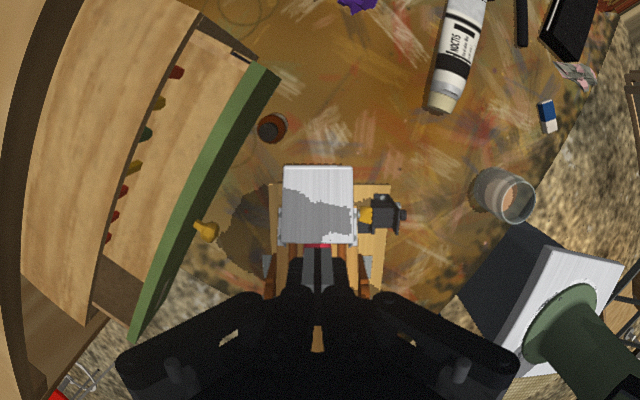

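```bash
python3 -c "
from h import *
print(r.finish_job())"
```

```text
the job is handed in; nothing more can be done
None
```

The short tube is cap-first under the hood at the foot board, and the tray stays tilted on its catch. I handed the job in at about 20 s of the 54 s allowed.

- **Placing:** I picked the tube up across its body and laid it between the beads, cap towards the hood. The picture taken after letting go showed it centred between the beads, with the cap about 2 cm short of the hood mouth.
- **Pressing:** I pressed the plate down in 1.5 to 4 mm steps. The highest force reading I saw was about 5 N. The tube slid in by itself during the pressing, at an estimated tilt of about 0.4. The bolt snapped over the pin with the fingertips about 71 mm below the plate's level height.
- **Last checks:** After I lifted off, the readings were back to noise. The side picture 1.6 s later showed the tray still tilted. The close-up just before, with the fingers off the plate, showed the brass bolt over the pin. The tube's tail sits where it should if the cap is against the foot board; this is a rough proportion read from the picture, and the cap itself is hidden. The long tube, jar and bottle look unmoved.

None of the checks failed. The two cameras disagreed by about 1 to 2 mm, and I corrected for that when placing the tube. The catch force itself was only sampled at the end of each step, so a brief peak could have gone unseen.

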